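Lay out the seasoning caddy

ROBOT

A 6-joint arm with a two-finger parallel gripper is mounted at the origin on the work surface. World frame = base frame: x ahead of the robot, y to its left, z up, the work surface at z = 0. Lengths are in m, angles in degrees, forces in N, time in s.
With the tool pointing down it reaches from about 0.3 to 0.75 m from the base axis. Payload 8.5 kg.
Tool frame: the origin (TCP) lies on the centre line of the jaws, within the pads' length; the fingertips stand 17 mm ahead of it and the grasp point (between the pads) lies 2 mm behind it; z points along the fingers, y is the line along which they close (so a half turn about z gives the same grasp; the last joint's range is limited). The gripper opens to 85 mm and grips with 20 to 120 N. Pads are 22 mm wide; open, the fingers measure 114 mm over their backs; the gripper's body (76 mm by 85 mm) begins 54 mm behind the grasp point. The pads swing forward as they close: fully open they stand 13 mm farther back than shut.
Start: joints at [53.039, 21.807, 74.336, -0, 83.858, -12.336], TCP at [0.229, 0.5, 0.248] pointing down, gripper open.
Joint ranges: [-178.18, 178.18], [-50.72, 133.34], [12.68, 142.11], [-81.47, 261.47], [9.98, 163.14], [-165.26, 165.26]. Speed limits (degrees/s): [136.94, 136.94, 180, 180, 180, 180].

INTERFACE

Orientations are given as a 3x3 rotation matrix whose columns are the frame's x, y, z axes.
In Python, from rig import env gives the robot as it stands.
- The arm moves only by the shell command python3 -m handwheel 'ROWS' [OPENING] [FORCE]. ROWS is JSON, a list that holds one entry, the list of rows, each a list of 4 numbers: the shift along the tool's x, y, z in m, then the turn about the tool's z in rad. In form: [[[x, y, z, roll], ...]]. A call has 1 to 5 rows; each row shifts and turns the commanded pose from where the row before left it, along the tool's axes as they then stand; what a row does not reach is not made up. A row lasts 1/12 s, in which the tool goes at most 41.7 mm and 7.16 degrees, less where a joint would pass 70% of its speed; a pose out of reach is approached as far as the arm can. A call is refused whole if a number of a shift passes 0.0417 or a number of a turn 0.125, either way. A call with a gripper value outside its range is refused whole. OPENING is the opening in per cent of the stroke, from 0 (shut) to 100 (fully open), set as the call begins (- or left out, the last holds). The fingers move at their own pace and stop on an object; FORCE is the grip in N (left out, the last holds). Time passes only in rows, so rows that do not move let the fingers close. It gives the time, the measured TCP pose, the force and the opening at its end, in the units of the state.
- env.observe(): the state, without advancing time (a new reading comes with each control period).
- env.get_image(name): name is "side" or "top" or "wrist"; returns (picture, depth): 420x560x3 uint8, red, green, blue; 420x560 float32, m along the optical axis (not along the pixel's ray), 0 where there is no reading.
- env.camera_params(name): a dict with "K" (3x3 intrinsics, pixels), "rvec" (rotation vector, rad) and "tvec" (3), from world to camera coordinates, as OpenCV has them. Camera axes: x right, y down, z forward; pixel columns grow to the right and rows downward; lengths in m; the calibration is good to about 2 mm. The wrist camera is an equidistant fisheye: a pixel r from the principal point sees the ray r / f radians off the axis. A picture is of the moment at which its call begins: read the wrist's pose just before it. camera_params takes no time and is no camera call; for the wrist camera it gives the pose at the moment of the call.
- env.close_job(): hands the job in, once; it reports no verdict.
The state is a dict: "time_s": time; "q": joint angles; "qvel": joint speeds; "joint_efforts": joint torques, N m; "position": TCP position; "tool_rot": TCP orientation; "ft_force": force on the tool from outside, world axes, zero at the start; "wrist_torque": the same for the moment, N m; "grip_width": finger opening in m.
Only numpy, scipy, OpenCV 4.12 (cv2) and the standard library are available. Lean on these libraries where they do the work, as an engineer would, in place of code of your own. Each camera call takes 0.05 s, during which the arm holds its last target. There are 200 camera calls.

TASK

Lay out the seasonings from the wooden board on the steel caddy: the oil bottle with the yellow cap on the pad next to the red handle, the blue-lidded tub on the pad at the other end, the black-capped jar on the pad between them, and the green salt tin on top of the tub. Everything stands upright, centred on its pad (the tin on the middle of the tub's lid), and is left standing still. Leave the red funnel and the white beaker where they are.

Things in the scene. Friction and masses are not known exactly. Their poses are not given: they have to be found in the camera images.
- oil_center (a point): small amber oil bottle with a yellow screw cap, upright, loose, 95 mm tall; straight round body 52 mm in diameter from the foot up to 62 mm, then shoulder, neck and cap (31 mm diameter). About 200 g. Point: on its axis, half-way up (47.5 mm above its foot). z axis up. It starts, like the other three, on a square 12 mm thick wooden board.
- tub_center (a point): white box-shaped tub with a flat blue lid, loose, 50 mm tall in all; lid 72 mm long (its x axis) by 58 mm wide (its y axis), body below the lid 68 by 56 mm. About 220 g, lid stays on. Point: its centre, 25 mm above its foot.
- jar_center (a point): round spice jar with copper-brown contents and a black cap, upright, loose, 80 mm tall, 51 mm in diameter. About 160 g. Point: on its axis, half-way up (40 mm above its foot).
- tin_center (a point): round green salt tin with a green lid, upright, loose, 60 mm tall, 53 mm in diameter. About 130 g. Point: on its axis, half-way up (30 mm above its foot).
- pad_handle: fixed black rubber disc, 84 mm diameter, 2 mm thick, top 8 mm above the worktop; the pad next to the red handle (a 46 mm high loop across the caddy's end, 60 mm from this pad's centre). Origin: centre of its underside. x axis: along the row towards the red handle; z up.
- pad_middle: fixed black rubber disc, 84 mm diameter, 2 mm thick, top 8 mm above the worktop; the middle one of three in a row, 95 mm apart, on the caddy, a fixed steel plate 290 by 100 by 6 mm that may point any way. Origin: centre of its underside. x axis: along the row towards the red handle; z up.
- pad_end: fixed black rubber disc, 84 mm diameter, 2 mm thick, top 8 mm above the worktop; the pad at the caddy's plain end, away from the red handle. Origin: centre of its underside. x axis: along the row towards the red handle; z up.
- funnel: bystander: red plastic funnel standing mouth down, 90 mm diameter at the foot, 110 mm tall. Origin: centre of its underside.
- beaker: bystander: open white beaker standing upright, 68 mm diameter, 85 mm tall. Origin: centre of its underside.
Things that resemble listed ones, but are neither listed nor needed, are in the scene too. What is shaped like the part that bears tub_center but pink or turquoise is not meant.

How it is judged (in metres and radians):
At the end, for the whole second after the job is handed in: Bottle on the pad by the handle, jar on the middle pad, tub on the end pad, each resting there within 15 mm of the pad's centre; tin resting on the tub's lid within 15 mm of its centre; all upright (0.1 rad) and at rest (under 0.02 m/s) (horizontal distance between oil_center and pad_handle below 0.015 m and z of oil_center in the frame of pad_handle between 0.0435 and 0.0535 m and horizontal distance between jar_center and pad_middle below 0.015 m and z of jar_center in the frame of pad_middle between 0.036 and 0.046 m and horizontal distance between tub_center and pad_end below 0.015 m and z of tub_center in the frame of pad_end between 0.021 and 0.031 m and horizontal distance between tin_center and tub_center below 0.015 m and z of tin_center in the frame of tub_center between 0.05 and 0.06 m and angle between each of oil_center, jar_center, tub_center, tin_center's own z axis and vertical below 0.1 rad and linear speed of each of oil, jar, tub, tin below 0.02 m/s); the robot touches nothing.
It fails at once if the funnel is moved by more than 20 mm (distance of funnel from where it was at the start of the episode above 0.02 m).
It fails at once if the beaker is moved by more than 20 mm (distance of beaker from where it was at the start of the episode above 0.02 m).
It also fails if it takes over 112 s, if anything falls off the work surface, if the arm or the gripper's body presses on something with over 40 N, if the wrist force passes 120 N, or if a joint passes its speed limit or range.

## Working session

There is one attempt and no reset: what is moved stays moved. The work goes in short steps, Python scripts to look and compute and a shell command to move; the robot and the scene stay as the last step left them, time stands still between calls to the robot, and variables do not carry over. Pictures are saved under pics/ and viewed, on a budget of 14 in all, crops included, one or two more only if the job needs it, and the job is handed in when it is done.

```bash
mkdir -p pics; ls; python3 - <<'E'
from rig import env
import cv2,numpy as np
for n in ["top","side"]:
    im,d=env.get_image(n); cv2.imwrite(f"pics/{n}0.png",im[:,:,::-1]); np.savez(f"{n}0.npz",im=im,d=d)
    p=env.camera_params(n); R=cv2.Rodrigues(np.array(p["rvec"]))[0]; print(n,p["K"],(-R.T@np.array(p["tvec"]).ravel()),R[2])
print(env.observe())
E
```

```text
pics
top [[492.63684396   0.         280.13060525]
 [  0.         492.63684396 203.14235679]
 [  0.           0.           1.        ]] [0.34779473 0.09827142 1.22541351] [ 0.16059895 -0.01733932 -0.98686743]
side [[471.97319256   0.         277.0700201 ]
 [  0.         471.97319256 213.97192963]
 [  0.           0.           1.        ]] [ 0.35757689 -0.66511406  0.95552856] [ 0.14390949  0.65699501 -0.74003218]
{'time_s': 0.1, 'q': array([ 5.30396215e+01,  2.18359771e+01,  7.43783301e+01, -3.99129781e-04,
        8.38591062e+01, -1.23371865e+01]), 'qvel': array([ 0.03515469, -0.14375144, -0.16102807, -0.00036274, -0.02699932,
        0.02946896]), 'joint_efforts': array([ 3.80492958e-03, -4.49220300e+01, -2.31656832e+01, -1.49875045e-04,
        3.67003988e-03, -3.37180950e-07]), 'position': array([0.22902434, 0.49978258, 0.24779656]), 'tool_rot': array([[-9.09067744e-01,  4.16647636e-01, -7.64867076e-04],
       [ 4.16648252e-01,  9.09067202e-01, -1.02799397e-03],
       [ 2.67004314e-04, -1.25319669e-03, -9.99999179e-01]]), 'ft_force': array([ 0.21890844,  0.41571861, -0.08543791]), 'wrist_torque': array([-0.03885697,  0.00995427,  0.02671691]), 'grip_width': 0.08558034052936422}
```

View pics/top0.png

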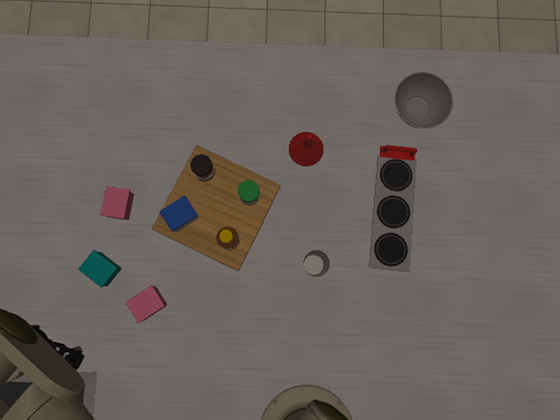

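View pics/side0.png

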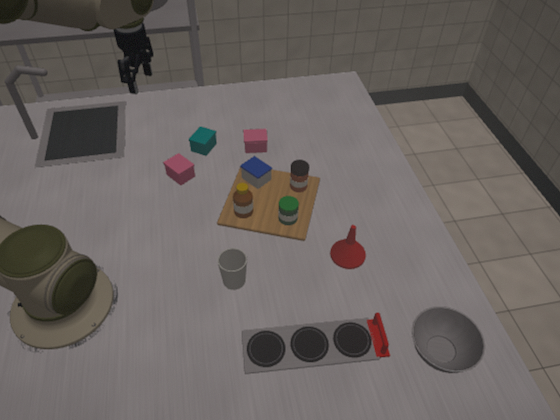

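The top view shows the board with the black cap at (202,166), green (249,190), blue (179,213) and yellow (227,237). The pads are at (396,175), (393,212) and (391,249), with the red handle at the top. The funnel is at (306,149) and the beaker at (315,263). The side view shows the same layout.

```bash
cat > h.py <<'E'
import cv2,numpy as np
from rig import env
def cast(n,uv,z):
    p=env.camera_params(n); R=cv2.Rodrigues(np.array(p["rvec"]))[0]; K=np.array(p["K"]); t=np.array(p["tvec"]).ravel(); c=-R.T@t
    uv=np.atleast_2d(uv).astype(float)
    if n=="wrist":
        xy=(uv-K[:2,2])/[K[0,0],K[1,1]]; th=np.linalg.norm(xy,axis=1,keepdims=True)
        d=np.hstack([xy/np.maximum(th,1e-9)*np.sin(th),np.cos(th)])
    else: d=np.hstack([uv,np.ones((len(uv),1))])@np.linalg.inv(K).T
    d=d@R
    return c+d*((z-c[2])/d[:,2])[:,None]
def blob(m,near=None,amin=30):
    "contour nearest to pixel near (or the largest)"
    m=cv2.morphologyEx(m.astype(np.uint8),cv2.MORPH_CLOSE,np.ones((3,3)))
    cs=[c for c in cv2.findContours(m,cv2.RETR_EXTERNAL,cv2.CHAIN_APPROX_NONE)[0] if cv2.contourArea(c)>=amin]
    if not cs: return None
    f=(lambda c:-cv2.contourArea(c)) if near is None else (lambda c:np.hypot(*(c.reshape(-1,2).mean(0)-near)))
    return min(cs,key=f).reshape(-1,2)
def fit(n,c,z):
    P=cast(n,c,z)[:,:2].astype(np.float32)
    (x,y),r=cv2.minEnclosingCircle(P); M=cv2.minAreaRect(P)
    return np.round([x,y,2*r],4),np.round(M[0],4),np.round(M[1],4),round(M[2],1)
def masks(im):
    H,S,V=cv2.split(cv2.cvtColor(im,cv2.COLOR_RGB2HSV))
    return dict(blue=(H>105)&(H<130)&(S>130),green=(H>50)&(H<80)&(S>120),yellow=(H>20)&(H<32)&(S>180)&(V>90),
      black=(V<55),red=((H<6)|(H>174))&(S>170),white=(S<25)&(V>100))
E
python3 - <<'E'
from h import *
seeds=dict(top=dict(blue=(179,213),green=(249,190),yellow=(226,236),jar=(202,166),p1=(396,175),p2=(393,212),p3=(391,249),funnel=(306,149)),
 side=dict(blue=(256,167),green=(288,204),yellow=(242,187),jar=(299,167),p1=(352,339),p2=(309,344),p3=(266,348),funnel=(348,252)))
col=dict(jar='black',p1='black',p2='black',p3='black',funnel='red')
Z=dict(blue=.062,green=.072,yellow=.107,jar=.092,p1=.008,p2=.008,p3=.008,funnel=.0)
for n in seeds:
    im=np.load(n+"0.npz")["im"]; d=np.load(n+"0.npz")["d"]; M=masks(im)
    for k,s in seeds[n].items():
        c=blob(M[col.get(k,k)],s,20)
        print(n,k,c.mean(0).round(1),cv2.contourArea(c),*fit(n,c,Z[k]), im[s[1],s[0]])
print('beaker rim',cast("top",[[315,258]],.085), cast("side",[[233,258]],.085), 'bowl',cast("top",[[423,100]],.05))
E
```

```text
top blue [177.7 212.9] 658.0 [0.5062 0.3197 0.0861] [0.5065 0.3198] [0.0572 0.0699] 35.1 [26 49 94]
top green [248.2 190.7] 331.5 [0.5634 0.1549 0.0522] [0.5638 0.1552] [0.0508 0.0476] 1.9 [34 91 45]
top yellow [225.6 235.6] 122.0 [0.4516 0.2007 0.0303] [0.4517 0.2007] [0.0291 0.0287] 47.0 [129 104   0]
top jar [202.1 167.8] 356.5 [0.6117 0.2654 0.0644] [0.6153 0.2631] [0.06   0.0483] 46.7 [29 26 22]
top p1 [395.7 174.7] 767.5 [ 0.6278 -0.215   0.0832] [ 0.6284 -0.2144] [0.0793 0.081 ] 89.6 [25 23 22]
top p2 [393.  211.5] 797.0 [ 0.5334 -0.2072  0.0834] [ 0.5333 -0.207 ] [0.0786 0.0812] 1.6 [25 24 21]
top p3 [390.5 249. ] 828.0 [ 0.4387 -0.1997  0.0833] [ 0.4391 -0.1996] [0.0792 0.0824] 1.5 [23 22 18]
top funnel [305.6 148.6] 847.5 [0.6915 0.0152 0.0886] [0.6911 0.0147] [0.0865 0.0856] 45.8 [85 23 21]
side blue [255.7 166.5] 287.0 [0.5075 0.316  0.0823] [0.5077 0.3165] [0.0544 0.0694] 35.7 [ 44  58 104]
side green [288.4 203. ] 175.0 [0.5655 0.1513 0.0489] [0.5649 0.1519] [0.0428 0.0468] 79.4 [47 93 52]
side yellow [242.  186.5] 56.0 [0.4531 0.198  0.0284] [0.4531 0.198 ] [0.0259 0.0256] 81.0 [133 107  27]
side jar [299.1 167.8] 203.0 [0.6191 0.2576 0.0619] [0.6193 0.2579] [0.0609 0.0463] 77.5 [46 43 43]
side p1 [351.9 339.5] 955.0 [ 0.6296 -0.2172  0.0821] [ 0.6301 -0.2174] [0.0787 0.0804] 79.0 [43 40 39]
side p2 [309. 344.] 979.0 [ 0.535  -0.2098  0.0824] [ 0.535  -0.2098] [0.0803 0.0787] 77.5 [44 42 41]
side p3 [265.7 348.6] 1006.5 [ 0.4404 -0.2022  0.0823] [ 0.4402 -0.2021] [0.0808 0.08  ] 63.7 [45 42 42]
side funnel [378.1 334. ] 408.5 [ 0.6954 -0.2127  0.1061] [ 0.6925 -0.2128] [0.1045 0.031 ] 85.3 [109  45  43]
beaker rim [[ 0.40756216 -0.0055619   0.085     ]] [[ 0.4005089  -0.00737185  0.085     ]] bowl [[ 0.81290445 -0.27538966  0.05      ]]
```

```bash
cat >> h.py <<'E'
def go(x,y,z=None,yaw=None):
    "print the roll (rad) and then the shift along tool axes to a world target; yaw = world angle of tool y, deg"
    o=env.observe(); R=np.array(o["tool_rot"]); p=np.array(o["position"]); a=np.degrees(np.arctan2(R[1,1],R[0,1]))
    b=a if yaw is None else yaw
    r=(a-b+90)%180-90; b=a-r; y_=np.array([np.cos(np.radians(b)),np.sin(np.radians(b))]); x_=np.array([-y_[1],y_[0]])
    d=np.array([x,y])-p[:2]; print("t",o["time_s"],"pos",p.round(4),"yaw",a.round(1),"q6",round(o["q"][5]),"w",round(o["grip_width"],4),"| roll",np.radians(r).round(3),"dx",(d@x_).round(4),"dy",(d@y_).round(4),"dz",None if z is None else round(p[2]-z,4))
E
python3 -m handwheel '[[[0,0,0,0.106],[0,0,0,0.106],[0,0,0,0.106],[0,0,0,0.106],[0,0,0,0.106]]]' 100 60
python3 -m handwheel '[[[-0.031,0.0123,0,0],[-0.031,0.0123,0,0],[-0.031,0.0123,0,0],[-0.031,0.0123,0,0],[-0.031,0.0123,0,0]]]'
python3 -m handwheel '[[[-0.031,0.0123,0,0],[-0.031,0.0123,0,0],[-0.031,0.0123,0,0],[-0.031,0.0123,0,0],[-0.031,0.0123,0,0]]]'
python3 -m handwheel '[[[0,0,0,0],[0,0,0,0],[0,0,0,0]]]'
python3 - <<'E'
from h import *
go(.507,.318,.04,35)
p=env.camera_params("wrist"); print(p)
im,d=env.get_image("wrist"); cv2.imwrite("pics/w1.png",im[:,:,::-1]); np.savez("w1.npz",im=im,d=d)
E
```

```text
time_s: 0.52
position: [0.2291, 0.4998, 0.2479]
tool_rot: [[-0.569, 0.822, -0.001], [0.822, 0.569, -0.001], [-0.0, -0.001, -1.0]]
ft_force: [-0.1, 0.2, -0.1]
grip_width: 0.0853
time_s: 0.93
position: [0.3695, 0.4072, 0.248]
tool_rot: [[-0.574, 0.819, -0.001], [0.819, 0.574, -0.0], [-0.0, -0.001, -1.0]]
ft_force: [0.5, 0.6, 0.6]
grip_width: 0.0852
time_s: 1.35
position: [0.5089, 0.3154, 0.248]
tool_rot: [[-0.574, 0.819, -0.001], [0.819, 0.574, -0.0], [0.0, -0.001, -1.0]]
ft_force: [0.0, 0.7, 0.1]
grip_width: 0.0854
time_s: 1.6
position: [0.5072, 0.3168, 0.2479]
tool_rot: [[-0.574, 0.819, -0.001], [0.819, 0.574, -0.0], [0.001, -0.001, -1.0]]
ft_force: [-0.8, -0.9, -1.2]
grip_width: 0.086
t 1.6 pos [0.5072 0.3168 0.2479] yaw 35.0 q6 -14 w 0.086 | roll 0.0 dx 0.0011 dy 0.0005 dz 0.2079
{'K': array([[325.1922621 ,   0.        , 276.48075298],
       [  0.        , 325.1922621 , 205.58102444],
       [  0.        ,   0.        ,   1.        ]]), 'rvec': array([-2.74943849, -0.8652257 , -0.11533252]), 'tvec': array([-0.59568419, -0.06381663,  0.37124925])}
```

View pics/w1.png

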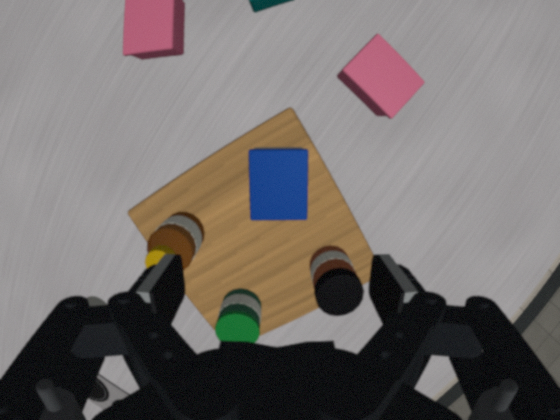

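The wrist view shows the blue lid square to the jaws at (278,184), the jar cap at (338,290), the tin lid at (238,328) and the yellow cap at (160,258). I'll check those positions in the world frame.

```bash
python3 - <<'E'
from h import *
im=np.load("w1.npz")["im"]; M=masks(im)
for k,s,z in [("blue",(278,184),.062),("green",(238,328),.072),("black",(338,290),.092)]:
    m=M[k].copy()
    if k=="black": m[:260]=0; m[320:]=0; m[:,:312]=0; m[:,364:]=0
    c=blob(m,s,100); print(k,c.mean(0).round(1),*fit("wrist",c,z))
E
```

```text
blue [278.2 183.7] [0.5054 0.3195 0.0876] [0.5051 0.3198] [0.0555 0.0705] 35.9
green [237.7 325.5] [0.56   0.1604 0.0597] [0.5578 0.1619] [0.0499 0.053 ] 34.4
black [337.9 291. ] [0.6143 0.2697 0.057 ] [0.6147 0.2701] [0.0475 0.0566] 54.4
```

```bash

python3 -m handwheel '[[[0.002,0,0.035,0],[0,0,0.035,0],[0,0,0.035,0],[0,0,0.035,0],[0,0,0.028,0]]]' >/dev/null
python3 -m handwheel '[[[0,0,0.02,0],[0,0,0.01,0],[0,0,0.01,0],[0,0,0,0]]]'
python3 -m handwheel '[[[0,0,0,0],[0,0,0,0],[0,0,0,0],[0,0,0,0],[0,0,0,0]]]' 0 50
python3 -m handwheel '[[[0,0,0,0],[0,0,0,0],[0,0,0,0],[0,0,0,0],[0,0,0,0]]]'
python3 -m handwheel '[[[0,0,-0.02,0],[0,0,-0.035,0],[0,0,-0.035,0],[0,0,-0.035,0],[0,0,-0.035,0]]]'
python3 - <<'E'
from h import *
go(.4397,-.201,.04,85.4)
E
```

```text
time_s: 2.4
position: [0.5058, 0.3186, 0.0394]
tool_rot: [[-0.574, 0.819, -0.002], [0.819, 0.574, -0.001], [0.0, -0.002, -1.0]]
ft_force: [-0.1, 0.9, -0.7]
grip_width: 0.0855
time_s: 2.82
position: [0.5072, 0.3186, 0.0419]
tool_rot: [[-0.574, 0.819, 0.003], [0.819, 0.574, 0.001], [-0.001, 0.003, -1.0]]
ft_force: [-0.6, 0.1, 6.8]
grip_width: 0.0568
time_s: 3.23
position: [0.5072, 0.3186, 0.0419]
tool_rot: [[-0.574, 0.819, 0.003], [0.819, 0.574, 0.001], [-0.0, 0.003, -1.0]]
ft_force: [0.3, 0.5, 6.1]
grip_width: 0.0569
time_s: 3.65
position: [0.5062, 0.3181, 0.2025]
tool_rot: [[-0.574, 0.819, 0.0], [0.819, 0.574, 0.0], [-0.0, 0.0, -1.0]]
ft_force: [0.8, 0.6, -1.7]
grip_width: 0.0571
t 3.65 pos [0.5062 0.3181 0.2025] yaw 35.0 q6 -14 w 0.0571 | roll -0.88 dx 0.0247 dy -0.5227 dz 0.1625
```

```bash

python3 -m handwheel '[[[0,0,0,-0.11],[0,0,0,-0.11],[0,0,0,-0.11],[0,0,0,-0.11],[0,0,0,-0.11]]]' >/dev/null
python3 -m handwheel '[[[0,0,0,-0.11],[0,0,0,-0.11],[0,0,0,-0.11],[0,-0.015,0,0],[0,-0.03,0,0]]]' >/dev/null
python3 -m handwheel '[[[0.002,-0.037,0,0],[0.002,-0.037,0,0],[0.002,-0.037,0,0],[0.002,-0.037,0,0],[0.002,-0.037,0,0]]]' >/dev/null
python3 -m handwheel '[[[0.002,-0.037,0,0],[0.002,-0.037,0,0],[0.002,-0.037,0,0],[0.002,-0.037,0,0],[0.002,-0.037,0,0]]]' >/dev/null
python3 -m handwheel '[[[0.002,-0.037,0,0],[0.002,-0.037,0,0],[0.002,-0.025,0,0],[0,-0.01,0,0],[0,0,0,0]]]'
python3 -m handwheel '[[[0,0,0,0],[0,0,0,0]]]' >/dev/null
python3 - <<'E'
from h import *
go(.4397,-.201,.038,85.4)
im,d=env.get_image("wrist"); cv2.imwrite("pics/w2.png",im[:,:,::-1]); np.savez("w2.npz",im=im,d=d)
c=blob(masks(im)["blue"],None,100); print(c.mean(0),c.min(0),c.max(0)); print(cast("wrist",[c.mean(0)],.2225))
E
```

```text
time_s: 5.73
position: [0.4386, -0.2038, 0.2005]
tool_rot: [[-0.997, 0.083, 0.0], [0.083, 0.997, -0.001], [-0.0, -0.001, -1.0]]
ft_force: [-0.1, -0.1, -2.2]
grip_width: 0.0576
t 5.9 pos [ 0.439  -0.2007  0.2004] yaw 85.5 q6 -124 w 0.0572 | roll 0.002 dx -0.0007 dy -0.0002 dz 0.1624
[276.40559441 276.19755245] [196 208] [356 351]
[[ 0.42548722 -0.20009408  0.2225    ]]
```

View pics/w2.png

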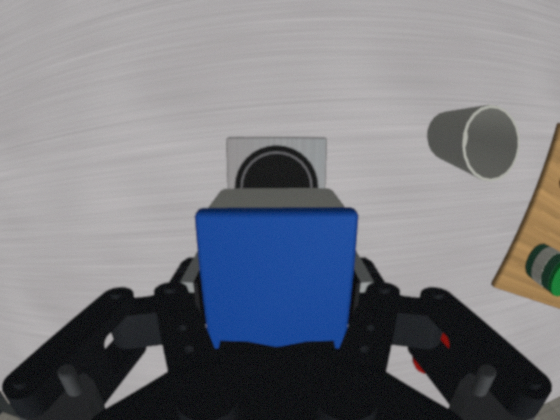

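The tub hangs level between the fingers: its lid spans columns 196–356 with the near edge at row 208, and the end pad shows below at (277,170). I'll work out the lid centre from that edge.

```bash
python3 - <<'E'
from h import *
for z in (.218,.222): print(cast("wrist",[[200,212],[276,209],[352,212]],z).round(4))
im=np.load("w2.npz")["im"]; print(cast("wrist",[[276,147]],.008), "expected pad near edge x",.4397-.042)
E
```

```text
[[ 0.4007 -0.2253  0.218 ]
 [ 0.4017 -0.1983  0.218 ]
 [ 0.405  -0.1715  0.218 ]]
[[ 0.3996 -0.2242  0.222 ]
 [ 0.4006 -0.1982  0.222 ]
 [ 0.4037 -0.1724  0.222 ]]
[[ 0.39901666 -0.19832379  0.008     ]] expected pad near edge x 0.3977
```

```bash

python3 -m handwheel '[[[0,0,0.035,0],[0,0,0.035,0],[0,0,0.035,0],[0,0,0.03,0],[0,0,0.01,0]]]' >/dev/null
python3 -m handwheel '[[[0,0,0.01,0],[0,0,0.002,0],[0,0,0.002,0],[0,0,0,0],[0,0,0,0]]]'
python3 -m handwheel '[[[0,0,0.002,0],[0,0,0,0],[0,0,0,0]]]'
```

```text
time_s: 6.78
position: [0.4393, -0.2019, 0.042]
tool_rot: [[-0.997, 0.079, 0.001], [0.079, 0.997, -0.001], [-0.001, -0.001, -1.0]]
ft_force: [-0.2, 0.5, -2.3]
grip_width: 0.0571
time_s: 7.03
position: [0.439, -0.2021, 0.0396]
tool_rot: [[-0.997, 0.08, 0.0], [0.08, 0.997, -0.0], [-0.0, -0.0, -1.0]]
ft_force: [-0.5, 0.1, -1.8]
grip_width: 0.0573
```

```bash

python3 -m handwheel '[[[0,0,0.001,0],[0,0,0,0],[0,0,0,0]]]'
python3 -m handwheel '[[[0,0,0.001,0],[0,0,0,0],[0,0,0,0]]]'
```

```text
time_s: 7.28
position: [0.4389, -0.202, 0.0383]
tool_rot: [[-0.997, 0.08, -0.0], [0.08, 0.997, 0.0], [0.0, 0.0, -1.0]]
ft_force: [-0.5, 0.9, -0.7]
grip_width: 0.0569
time_s: 7.53
position: [0.439, -0.2021, 0.0379]
tool_rot: [[-0.997, 0.08, 0.0], [0.08, 0.997, -0.0], [-0.0, -0.0, -1.0]]
ft_force: [-2.1, -0.1, 6.5]
grip_width: 0.0573
```

```bash

python3 -m handwheel '[[[0,0,0,0],[0,0,0,0],[0,0,0,0],[0,0,0,0],[0,0,0,0]]]' 100
python3 -m handwheel '[[[0,0,-0.01,0],[0,0,-0.03,0],[0,0,-0.04,0],[0,0,-0.04,0],[0,0,-0.04,0]]]' 
python3 -m handwheel '[[[0,0,-0.03,0],[0,0,-0.02,0],[0,0,0,0]]]' 
python3 - <<'E'
from h import *
go(.563,.155,.047)
im,d=env.get_image("wrist"); np.savez("w3.npz",im=im,d=d)
c=blob(masks(im)["blue"],None,100); print(c.mean(0),fit("wrist",c,.058))
im,d=env.get_image("top"); 
c=blob(masks(im)["blue"],None,100); print(c.mean(0),fit("top",c,.058))
E
```

```text
time_s: 7.95
position: [0.439, -0.202, 0.0373]
tool_rot: [[-0.997, 0.08, 0.0], [0.08, 0.997, -0.0], [-0.0, -0.0, -1.0]]
ft_force: [-0.5, -0.2, 0.4]
grip_width: 0.0855
time_s: 8.37
position: [0.4385, -0.2017, 0.1991]
tool_rot: [[-0.997, 0.08, -0.0], [0.08, 0.997, 0.0], [0.001, 0.0, -1.0]]
ft_force: [1.0, -0.4, 0.6]
grip_width: 0.0853
time_s: 8.62
position: [0.44, -0.2027, 0.2515]
tool_rot: [[-0.997, 0.08, 0.006], [0.08, 0.997, -0.005], [-0.007, -0.005, -1.0]]
ft_force: [-0.4, 0.6, 0.4]
grip_width: 0.0854
t 8.6167 pos [ 0.44   -0.2027  0.2515] yaw 85.4 q6 -124 w 0.0854 | roll 0.0 dx -0.0942 dy 0.3664 dz 0.2045
[277.96666667 181.05833333] (array([ 0.435 , -0.2013,  0.0867]), array([ 0.4344, -0.2014]), array([0.059 , 0.0693]), 85.4)
[388.63888889 246.84722222] (array([ 0.4386, -0.1779,  0.0706]), array([ 0.4378, -0.1893]), array([0.036 , 0.0699]), 86.0)
```

```bash

python3 -m handwheel '[[[-0.0094,0.0366,0,0],[-0.0094,0.0366,0,0],[-0.0094,0.0366,0,0],[-0.0094,0.0366,0,0],[-0.0094,0.0366,0,0]]]' >/dev/null
python3 -m handwheel '[[[-0.0094,0.0366,0,0],[-0.0094,0.0366,0,0],[-0.0094,0.0366,0,0],[-0.0094,0.0366,0,0],[-0.0094,0.0366,0,0]]]' >/dev/null
python3 -m handwheel '[[[0,0,0,0],[0,0,0,0],[0,0,0,0],[0,0,0,0]]]' 
python3 - <<'E'
from h import *
im,d=env.get_image("wrist"); cv2.imwrite("pics/w4.png",im[:,:,::-1]); np.savez("w4.npz",im=im,d=d)
c=blob(masks(im)["green"],(277,184),100); print(c.mean(0),c.min(0),c.max(0),fit("wrist",c,.072))
go(.563,.155,.047)
E
```

```text
time_s: 9.88
position: [0.5615, 0.1543, 0.2466]
tool_rot: [[-0.997, 0.081, -0.002], [0.081, 0.997, -0.0], [0.002, -0.0, -1.0]]
ft_force: [-0.4, -0.3, -0.3]
grip_width: 0.0852
[276.20134228 192.43624161] [250 166] [302 218] (array([0.563 , 0.1532, 0.0521]), array([0.5629, 0.1531]), array([0.0497, 0.0508]), 85.3)
t 9.9333 pos [0.5616 0.1542 0.2469] yaw 85.3 q6 -82 w 0.0857 | roll 0.0 dx -0.0014 dy 0.0009 dz 0.1999
```

View pics/w4.png

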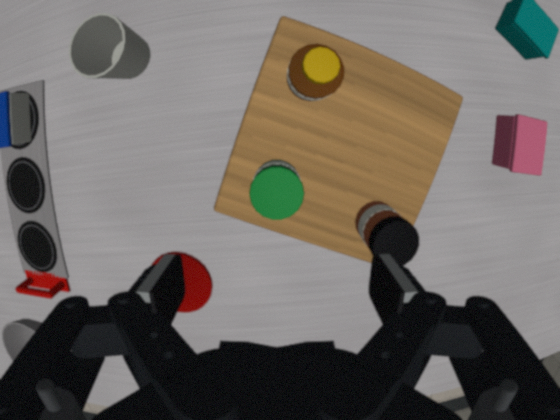

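The green lid at (276,192) is centred under the jaws, the tub stands on the end pad at the left, and the jar cap is at (393,239). Picking the tin.

```bash

python3 -m handwheel '[[[-0.001,-0.001,0.035,0],[0,0,0.035,0],[0,0,0.035,0],[0,0,0.035,0],[0,0,0.03,0]]]' >/dev/null
python3 -m handwheel '[[[0,0,0.015,0],[0,0,0.01,0],[0,0,0.005,0],[0,0,0,0]]]'
python3 -m handwheel '[[[0,0,0,0],[0,0,0,0],[0,0,0,0],[0,0,0,0],[0,0,0,0]]]' 0 50
python3 -m handwheel '[[[0,0,0,0],[0,0,0,0],[0,0,0,0]]]'
python3 -m handwheel '[[[0,0,-0.02,0],[0,0,-0.035,0],[0,0,-0.035,0],[0,0,-0.035,0],[0,0,-0.035,0]]]'
python3 -m handwheel '[[[0,0,-0.03,0],[0,0,-0.01,0],[0,0,0,0]]]'
python3 - <<'E'
from h import *
go(.437,-.2015,.091)
E
```

```text
time_s: 10.68
position: [0.5628, 0.1537, 0.0471]
tool_rot: [[-0.997, 0.081, -0.0], [0.081, 0.997, -0.0], [0.0, -0.0, -1.0]]
ft_force: [0.8, -0.2, 0.9]
grip_width: 0.085
time_s: 11.1
position: [0.5633, 0.1542, 0.0486]
tool_rot: [[-0.997, 0.08, 0.002], [0.08, 0.997, -0.0], [-0.002, 0.0, -1.0]]
ft_force: [-0.7, -1.5, 7.0]
grip_width: 0.0512
time_s: 11.35
position: [0.5633, 0.1542, 0.0486]
tool_rot: [[-0.997, 0.08, 0.002], [0.08, 0.997, -0.0], [-0.002, 0.0, -1.0]]
ft_force: [-1.2, -1.5, 5.9]
grip_width: 0.052
time_s: 11.77
position: [0.5622, 0.1543, 0.2093]
tool_rot: [[-0.997, 0.08, 0.0], [0.08, 0.997, 0.0], [-0.0, 0.0, -1.0]]
ft_force: [0.7, 0.4, -1.3]
grip_width: 0.0519
time_s: 12.02
position: [0.5633, 0.1544, 0.2499]
tool_rot: [[-0.997, 0.08, 0.005], [0.08, 0.997, 0.0], [-0.005, 0.001, -1.0]]
ft_force: [-0.2, 0.3, -2.5]
grip_width: 0.0512
t 12.0167 pos [0.5633 0.1544 0.2499] yaw 85.4 q6 -82 w 0.0512 | roll 0.0 dx 0.0976 dy -0.3648 dz 0.1589
```

```bash

python3 -m handwheel '[[[0.0089,-0.0332,0,0],[0.0089,-0.0332,0,0],[0.0089,-0.0332,0,0],[0.0089,-0.0332,0,0],[0.0089,-0.0332,0,0]]]' >/dev/null
python3 -m handwheel '[[[0.0089,-0.0332,0,0],[0.0089,-0.0332,0,0],[0.0089,-0.0332,0,0],[0.0089,-0.0332,0,0],[0.0089,-0.0332,0,0]]]' >/dev/null
python3 -m handwheel '[[[0.0089,-0.0332,0,0],[0,0,0.04,0],[0,0,0.04,0],[0,0,0.03,0],[0,0,0.015,0]]]' >/dev/null
python3 -m handwheel '[[[0,0,0.01,0],[0,0,0,0],[0,0,0,0],[0,0,0,0]]]'
python3 - <<'E'
from h import *
im,d=env.get_image("wrist"); cv2.imwrite("pics/w5.png",im[:,:,::-1])
go(.437,-.2015,.0946)
im,d=env.get_image("side"); cv2.imwrite("pics/s5.png",cv2.resize(im[280:400,200:360,::-1],None,fx=4,fy=4))
E
```

```text
time_s: 13.6
position: [0.4359, -0.2019, 0.1123]
tool_rot: [[-0.997, 0.08, -0.0], [0.08, 0.997, 0.0], [0.0, 0.0, -1.0]]
ft_force: [0.2, -0.5, -1.5]
grip_width: 0.0516
t 13.65 pos [ 0.4361 -0.202   0.1126] yaw 85.4 q6 -124 w 0.0514 | roll 0.0 dx -0.0009 dy 0.0006 dz 0.018
```

View pics/w5.png

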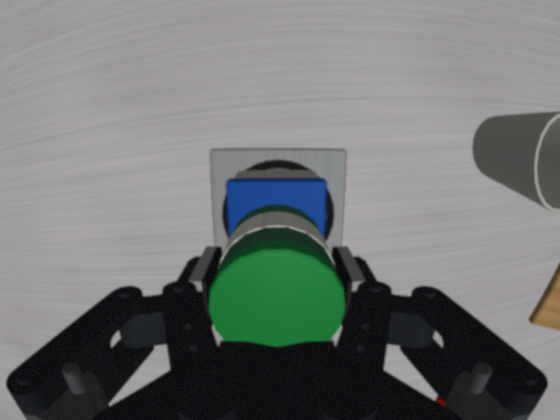

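The tin is centred above the tub's lid: the lid's near edge is at row 180, columns 227–327, and the tin is at column 277. Lowering it.

```bash
python3 -c "
from h import *
print(cast('wrist',[[228,181],[276,181],[326,181]],.058).round(4))"
python3 -m handwheel '[[[0,0,0.008,0],[0,0,0.006,0],[0,0,0.001,0],[0,0,0,0],[0,0,0,0]]]'
python3 -m handwheel '[[[0,0,0.001,0],[0,0,0,0],[0,0,0,0]]]'
python3 -m handwheel '[[[0,0,0.001,0],[0,0,0,0],[0,0,0,0]]]'
```

```text
[[ 0.4008 -0.2274  0.058 ]
 [ 0.4031 -0.2001  0.058 ]
 [ 0.4053 -0.1717  0.058 ]]
time_s: 14.12
position: [0.436, -0.202, 0.0972]
tool_rot: [[-0.997, 0.08, -0.0], [0.08, 0.997, 0.0], [0.0, 0.0, -1.0]]
ft_force: [0.1, -0.6, -1.3]
grip_width: 0.0512
time_s: 14.37
position: [0.436, -0.202, 0.0964]
tool_rot: [[-0.997, 0.08, 0.0], [0.08, 0.997, -0.0], [-0.0, -0.0, -1.0]]
ft_force: [0.3, -0.5, -1.5]
grip_width: 0.0516
time_s: 14.62
position: [0.436, -0.202, 0.0953]
tool_rot: [[-0.997, 0.08, -0.0], [0.08, 0.997, 0.0], [0.0, 0.0, -1.0]]
ft_force: [0.0, 0.1, -0.6]
grip_width: 0.0518
```

```bash

python3 -m handwheel '[[[0,0,0.001,0],[0,0,0,0],[0,0,0,0]]]'
python3 -m handwheel '[[[0,0,0,0],[0,0,0,0],[0,0,0,0],[0,0,0,0],[0,0,0,0]]]' 100
python3 -m handwheel '[[[0,0,-0.01,0],[0,0,-0.03,0],[0,0,-0.04,0],[0,0,-0.04,0],[0,0,-0.035,0]]]' >/dev/null
python3 -m handwheel '[[[0,0,0,0],[0,0,0,0],[0,0,0,0]]]' 
python3 - <<'E'
from h import *
im,d=env.get_image("wrist"); 
M=masks(im)
c=blob(M["green"],(277,184),100); print(c.mean(0),fit("wrist",c,.118))
for n in ["side","top"]:
  im,d=env.get_image(n); M=masks(im)
  for k,s,z in [("blue",(266,330),.058),("green",(266,315),.118)]:
    c=blob(M[k],s if n=="side" else (390,245),20)
    if c is not None: print(n,k,c.mean(0),cv2.contourArea(c),fit(n,c,z))
go(.6175,.2665,.055)
E
```

```text
time_s: 14.87
position: [0.4361, -0.2021, 0.0947]
tool_rot: [[-0.997, 0.08, 0.0], [0.08, 0.997, -0.0], [-0.0, -0.0, -1.0]]
ft_force: [-1.0, 0.5, 4.2]
grip_width: 0.0515
time_s: 15.28
position: [0.436, -0.202, 0.0943]
tool_rot: [[-0.997, 0.08, -0.0], [0.08, 0.997, 0.0], [0.0, 0.0, -1.0]]
ft_force: [-0.3, -1.1, -0.2]
grip_width: 0.0853
time_s: 15.95
position: [0.4357, -0.2017, 0.2485]
tool_rot: [[-0.997, 0.08, -0.001], [0.08, 0.997, 0.001], [0.001, 0.001, -1.0]]
ft_force: [-0.3, 0.6, -0.5]
grip_width: 0.0852
[275.66666667 203.21666667] (array([ 0.4356, -0.2028,  0.0544]), array([ 0.4355, -0.2024]), array([0.0507, 0.0533]), 85.3)
side blue [265.10714286 341.57857143] 231.0 (array([ 0.4387, -0.2047,  0.0861]), array([ 0.4393, -0.2052]), array([0.0551, 0.0702]), 85.3)
side green [264.56060606 323.89393939] 423.0 (array([ 0.4386, -0.2038,  0.0518]), array([ 0.438 , -0.2047]), array([0.0486, 0.0495]), 32.0)
top blue [385.93939394 247.5       ] 97.0 (array([ 0.4386, -0.1779,  0.0706]), array([ 0.4386, -0.1779]), array([0.0167, 0.0693]), 89.4)
top green [394.16 247.84] 46.5 (array([ 0.433 , -0.1815,  0.0235]), array([ 0.4337, -0.1796]), array([0.0185, 0.0211]), 56.1)
t 16.1 pos [ 0.4357 -0.2017  0.248 ] yaw 85.4 q6 -124 w 0.0852 | roll 0.0 dx -0.1439 dy 0.4813 dz 0.193
```

```bash

python3 -m handwheel '[[[-0.0103,0.0344,0,0],[-0.0103,0.0344,0,0],[-0.0103,0.0344,0,0],[-0.0103,0.0344,0,0],[-0.0103,0.0344,0,0]]]' >/dev/null
python3 -m handwheel '[[[-0.0103,0.0344,0,0],[-0.0103,0.0344,0,0],[-0.0103,0.0344,0,0],[-0.0103,0.0344,0,0],[-0.0103,0.0344,0,0]]]' >/dev/null
python3 -m handwheel '[[[-0.0103,0.0344,0,0],[-0.0103,0.0344,0,0],[-0.0103,0.0344,0,0],[-0.0103,0.0344,0,0],[0,0,0,0]]]' >/dev/null
python3 -m handwheel '[[[0,0,0,0],[0,0,0,0],[0,0,0,0]]]' 
python3 - <<'E'
from h import *
im,d=env.get_image("wrist"); cv2.imwrite("pics/w6.png",im[:,:,::-1])
c=blob(masks(im)["black"],(277,195),100); print(c.mean(0),c.min(0),c.max(0),fit("wrist",c,.092))
go(.6175,.2665,.055)
E
```

```text
time_s: 17.6
position: [0.618, 0.2656, 0.249]
tool_rot: [[-0.997, 0.081, -0.001], [0.081, 0.997, -0.0], [0.001, -0.001, -1.0]]
ft_force: [-0.4, -0.7, 0.2]
grip_width: 0.0855
[278.14935065 194.24675325] [252 166] [305 221] (array([0.6174, 0.2669, 0.0517]), array([0.6171, 0.2669]), array([0.0478, 0.0508]), 85.3)
t 17.65 pos [0.6181 0.2655 0.2493] yaw 85.3 q6 -72 w 0.0852 | roll 0.0 dx 0.0007 dy 0.001 dz 0.1943
```

View pics/w6.png

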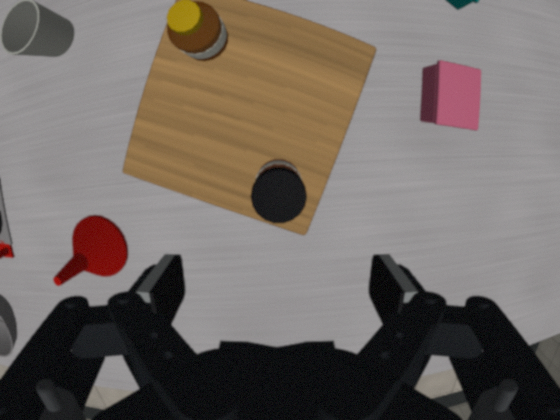

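The black cap at (278,194) is centred under the jaws, with clear space on both sides. Picking the jar.

```bash

python3 -m handwheel '[[[0.0007,0.001,0.035,0],[0,0,0.035,0],[0,0,0.035,0],[0,0,0.035,0],[0,0,0.03,0]]]' >/dev/null
python3 -m handwheel '[[[0,0,0.015,0],[0,0,0.007,0],[0,0,0.002,0],[0,0,0,0]]]'
python3 -m handwheel '[[[0,0,0,0],[0,0,0,0],[0,0,0,0],[0,0,0,0],[0,0,0,0]]]' 0 50
python3 -m handwheel '[[[0,0,0,0],[0,0,0,0],[0,0,0,0]]]'
python3 -m handwheel '[[[0,0,-0.02,0],[0,0,-0.035,0],[0,0,-0.035,0],[0,0,-0.035,0],[0,0,-0.035,0]]]'
python3 -m handwheel '[[[0,0,-0.03,0],[0,0,-0.01,0],[0,0,0,0],[0,0,0,0]]]'
python3 - <<'E'
from h import *
go(.5345,-.2085,.09)
E
```

```text
time_s: 18.4
position: [0.618, 0.2672, 0.0562]
tool_rot: [[-0.997, 0.08, 0.001], [0.08, 0.997, 0.0], [-0.001, 0.0, -1.0]]
ft_force: [0.5, 0.2, 0.9]
grip_width: 0.0852
time_s: 18.82
position: [0.618, 0.2676, 0.0567]
tool_rot: [[-0.997, 0.08, 0.002], [0.08, 0.997, 0.0], [-0.002, 0.0, -1.0]]
ft_force: [-1.5, -2.5, 7.2]
grip_width: 0.0494
time_s: 19.07
position: [0.618, 0.2676, 0.0567]
tool_rot: [[-0.997, 0.08, 0.002], [0.08, 0.997, 0.0], [-0.002, 0.0, -1.0]]
ft_force: [-2.5, -1.8, 6.5]
grip_width: 0.0491
time_s: 19.48
position: [0.6171, 0.2676, 0.217]
tool_rot: [[-0.997, 0.08, -0.0], [0.08, 0.997, -0.0], [0.0, -0.0, -1.0]]
ft_force: [0.4, 0.7, -1.6]
grip_width: 0.0493
time_s: 19.82
position: [0.6172, 0.2676, 0.2539]
tool_rot: [[-0.997, 0.08, -0.002], [0.08, 0.997, -0.0], [0.002, -0.001, -1.0]]
ft_force: [0.1, 0.2, -1.6]
grip_width: 0.0495
t 19.8167 pos [0.6172 0.2676 0.2539] yaw 85.4 q6 -72 w 0.0495 | roll 0.0 dx 0.0445 dy -0.4812 dz 0.1639
```

```bash

python3 -m handwheel '[[[0.0034,-0.037,0,0],[0.0034,-0.037,0,0],[0.0034,-0.037,0,0],[0.0034,-0.037,0,0],[0.0034,-0.037,0,0]]]' >/dev/null
python3 -m handwheel '[[[0.0034,-0.037,0,0],[0.0034,-0.037,0,0],[0.0034,-0.037,0,0],[0.0034,-0.037,0,0],[0.0034,-0.037,0,0]]]' >/dev/null
python3 -m handwheel '[[[0.0034,-0.037,0,0],[0.0034,-0.037,0,0],[0.0034,-0.037,0,0],[0,0,0,0],[0,0,0,0]]]' >/dev/null
python3 -m handwheel '[[[0,0,0,0],[0,0,0,0]]]' 
python3 - <<'E'
from h import *
go(.5345,-.2085,.0527)
E
```

```text
time_s: 21.23
position: [0.5351, -0.2071, 0.2542]
tool_rot: [[-0.997, 0.078, -0.002], [0.078, 0.997, 0.001], [0.002, 0.001, -1.0]]
ft_force: [-0.3, 0.7, -1.7]
grip_width: 0.0493
t 21.2333 pos [ 0.5351 -0.2071  0.2542] yaw 85.5 q6 -118 w 0.0493 | roll 0.0 dx 0.0004 dy -0.0014 dz 0.2015
```

```bash

python3 -m handwheel '[[[0,-0.001,0.035,0],[0,0,0.035,0],[0,0,0.035,0],[0,0,0.035,0],[0,0,0.03,0]]]' >/dev/null
python3 -m handwheel '[[[0,0,0.015,0],[0,0,0.01,0],[0,0,0.002,0],[0,0,0,0],[0,0,0,0]]]'
python3 -m handwheel '[[[0,0,0.001,0],[0,0,0,0],[0,0,0,0]]]'
python3 -c "
from h import *
go(.5345,-.2085,.0527)"
```

```text
time_s: 22.07
position: [0.5357, -0.2092, 0.0595]
tool_rot: [[-0.997, 0.079, 0.002], [0.079, 0.997, -0.001], [-0.002, -0.001, -1.0]]
ft_force: [0.2, -0.9, -0.7]
grip_width: 0.0495
time_s: 22.32
position: [0.5353, -0.2094, 0.058]
tool_rot: [[-0.997, 0.08, 0.001], [0.08, 0.997, -0.001], [-0.001, -0.001, -1.0]]
ft_force: [-0.2, -0.4, -1.7]
grip_width: 0.0493
t 22.3167 pos [ 0.5353 -0.2094  0.058 ] yaw 85.4 q6 -119 w 0.0493 | roll 0.0 dx 0.0008 dy 0.0009 dz 0.0053
```

```bash

python3 -m handwheel '[[[0,0,0.002,0],[0,0,0.002,0],[0,0,0,0],[0,0,0,0]]]'
python3 -m handwheel '[[[0,0,0.001,0],[0,0,0,0],[0,0,0,0]]]'
python3 -m handwheel '[[[0,0,0.001,0],[0,0,0,0],[0,0,0,0]]]'
```

```text
time_s: 22.65
position: [0.535, -0.2093, 0.0531]
tool_rot: [[-0.997, 0.08, -0.0], [0.08, 0.997, 0.0], [0.0, 0.0, -1.0]]
ft_force: [1.1, 0.3, -1.5]
grip_width: 0.0494
time_s: 22.9
position: [0.5352, -0.2094, 0.0527]
tool_rot: [[-0.997, 0.08, 0.0], [0.08, 0.997, -0.0], [-0.0, -0.0, -1.0]]
ft_force: [-1.4, -0.0, 4.1]
grip_width: 0.0494
time_s: 23.15
position: [0.5352, -0.2095, 0.0526]
tool_rot: [[-0.997, 0.08, 0.001], [0.08, 0.997, -0.001], [-0.001, -0.001, -1.0]]
ft_force: [-3.3, 0.0, 11.3]
grip_width: 0.0495
```

Contact. Release, rise, check, then head for the oil bottle.

```bash

python3 -m handwheel '[[[0,0,-0.001,0],[0,0,0,0],[0,0,0,0],[0,0,0,0],[0,0,0,0]]]' 100
python3 -m handwheel '[[[0,0,-0.01,0],[0,0,-0.03,0],[0,0,-0.04,0],[0,0,-0.04,0],[0,0,-0.04,0]]]' >/dev/null
python3 -m handwheel '[[[0,0,-0.03,0],[0,0,-0.015,0],[0,0,0,0],[0,0,0,0]]]' 
python3 - <<'E'
from h import *
im,d=env.get_image("wrist"); cv2.imwrite("pics/w7.png",im[:,:,::-1])
c=blob(masks(im)["black"],(277,195),100); print(c.mean(0),c.min(0),c.max(0),fit("wrist",c,.088))
go(.452,.1995,.06)
E
```

```text
time_s: 23.57
position: [0.535, -0.2093, 0.0521]
tool_rot: [[-0.997, 0.08, -0.0], [0.08, 0.997, 0.0], [0.0, 0.0, -1.0]]
ft_force: [-1.0, -0.3, 0.2]
grip_width: 0.0853
time_s: 24.32
position: [0.5349, -0.2092, 0.258]
tool_rot: [[-0.997, 0.08, 0.001], [0.08, 0.997, -0.001], [-0.001, -0.001, -1.0]]
ft_force: [-0.5, 1.1, -0.8]
grip_width: 0.0853
[276.82253521 209.63943662] [243 141] [311 277] (array([ 0.5547, -0.2106,  0.1369]), array([ 0.5547, -0.2105]), array([0.0632, 0.136 ]), 85.3)
t 24.3667 pos [ 0.5347 -0.2091  0.2567] yaw 85.4 q6 -119 w 0.0854 | roll 0.0 dx 0.115 dy 0.4007 dz 0.1967
```

View pics/w7.png

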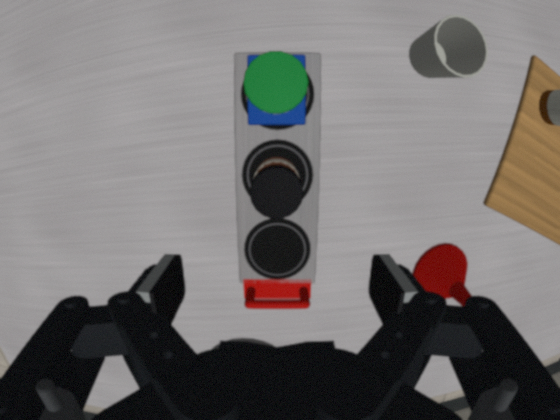

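The jar stands upright with its cap at (277,190) on the middle pad, and the tin sits on the tub. The handle pad at (277,249) is free. On to the oil bottle.

```bash

python3 -m handwheel '[[[0.0096,0.0334,0,0],[0.0096,0.0334,0,0],[0.0096,0.0334,0,0],[0.0096,0.0334,0,0],[0.0096,0.0334,0,0]]]' >/dev/null
python3 -m handwheel '[[[0.0096,0.0334,0,0],[0.0096,0.0334,0,0],[0.0096,0.0334,0,0],[0.0096,0.0334,0,0],[0.0096,0.0334,0,0]]]' >/dev/null
python3 -m handwheel '[[[0.0096,0.0334,0,0],[0.0096,0.0334,0,0],[0,0,0,0],[0,0,0,0],[0,0,0,0]]]' 
python3 - <<'E'
from h import *
im,d=env.get_image("wrist"); cv2.imwrite("pics/w8.png",im[:,:,::-1])
c=blob(masks(im)["yellow"],(277,195),100); print(c.mean(0),c.min(0),c.max(0),fit("wrist",c,.107))
go(.452,.1995,.06)
E
```

```text
time_s: 25.62
position: [0.4519, 0.199, 0.2563]
tool_rot: [[-0.997, 0.08, -0.002], [0.08, 0.997, -0.001], [0.002, -0.001, -1.0]]
ft_force: [0.2, -0.1, -1.3]
grip_width: 0.0854
[277.12371134 195.82474227] [260 179] [294 213] (array([0.4508, 0.1985, 0.0312]), array([0.451 , 0.1986]), array([0.0298, 0.0306]), 85.3)
t 25.6667 pos [0.4522 0.1986 0.2565] yaw 85.4 q6 -75 w 0.0855 | roll 0.0 dx 0.0003 dy 0.0009 dz 0.1965
```

View pics/w8.png

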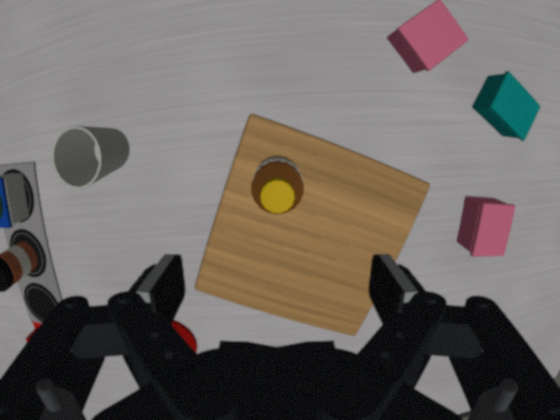

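The yellow cap is at (277,196), centred under the jaws. Picking the bottle by its straight body.

```bash

python3 -m handwheel '[[[0.001,0,0.035,0],[0,0,0.035,0],[0,0,0.035,0],[0,0,0.035,0],[0,0,0.03,0]]]' >/dev/null
python3 -m handwheel '[[[0,0,0.015,0],[0,0,0.009,0],[0,0,0.003,0],[0,0,0,0],[0,0,0,0]]]'
python3 -m handwheel '[[[0,0,0,0],[0,0,0,0],[0,0,0,0],[0,0,0,0],[0,0,0,0]]]' 0 50
python3 -m handwheel '[[[0,0,0,0],[0,0,0,0],[0,0,0,0]]]'
python3 -m handwheel '[[[0,0,-0.02,0],[0,0,-0.035,0],[0,0,-0.035,0],[0,0,-0.035,0],[0,0,-0.035,0]]]'
python3 -m handwheel '[[[0,0,-0.03,0],[0,0,-0.01,0],[0,0,0,0],[0,0,0,0]]]'
python3 - <<'E'
from h import *
go(.629,-.216,.06)
E
```

```text
time_s: 26.5
position: [0.4518, 0.1992, 0.0612]
tool_rot: [[-0.997, 0.08, 0.002], [0.08, 0.997, 0.0], [-0.002, 0.0, -1.0]]
ft_force: [0.1, -0.4, 1.0]
grip_width: 0.0854
time_s: 26.92
position: [0.4515, 0.1995, 0.0613]
tool_rot: [[-0.997, 0.079, 0.002], [0.079, 0.997, 0.0], [-0.002, 0.0, -1.0]]
ft_force: [-0.9, -1.6, 7.6]
grip_width: 0.05
time_s: 27.17
position: [0.4515, 0.1995, 0.0613]
tool_rot: [[-0.997, 0.079, 0.002], [0.079, 0.997, 0.0], [-0.002, 0.0, -1.0]]
ft_force: [-2.3, -1.8, 7.8]
grip_width: 0.0505
time_s: 27.58
position: [0.4505, 0.1994, 0.2221]
tool_rot: [[-0.997, 0.08, -0.0], [0.08, 0.997, -0.0], [0.0, -0.0, -1.0]]
ft_force: [1.1, 0.1, -1.8]
grip_width: 0.0504
time_s: 27.92
position: [0.4508, 0.1995, 0.26]
tool_rot: [[-0.997, 0.08, -0.0], [0.08, 0.997, -0.0], [0.0, -0.0, -1.0]]
ft_force: [-0.6, -0.8, -2.2]
grip_width: 0.0505
t 27.9167 pos [0.4508 0.1995 0.26  ] yaw 85.4 q6 -75 w 0.0505 | roll 0.0 dx -0.2107 dy -0.4 dz 0.2
```

```bash

python3 -m handwheel '[[[-0.0162,-0.0308,0,0],[-0.0162,-0.0308,0,0],[-0.0162,-0.0308,0,0],[-0.0162,-0.0308,0,0],[-0.0162,-0.0308,0,0]]]' >/dev/null
python3 -m handwheel '[[[-0.0162,-0.0308,0,0],[-0.0162,-0.0308,0,0],[-0.0162,-0.0308,0,0],[-0.0162,-0.0308,0,0],[-0.0162,-0.0308,0,0]]]' >/dev/null
python3 -m handwheel '[[[-0.0162,-0.0308,0,0],[-0.0162,-0.0308,0,0],[-0.0162,-0.0308,0,0],[0,0,0,0],[0,0,0,0]]]' >/dev/null
python3 -m handwheel '[[[0,0,0,0],[0,0,0,0]]]' 
python3 -c "
from h import *
go(.629,-.216,.0573)"
```

```text
time_s: 29.33
position: [0.6289, -0.2153, 0.2595]
tool_rot: [[-0.997, 0.079, -0.001], [0.079, 0.997, 0.001], [0.002, 0.001, -1.0]]
ft_force: [0.7, 0.6, -2.0]
grip_width: 0.05
t 29.3333 pos [ 0.6289 -0.2153  0.2595] yaw 85.5 q6 -115 w 0.05 | roll 0.0 dx -0.0002 dy -0.0007 dz 0.2022
```

```bash

python3 -m handwheel '[[[0,-0.0007,0.035,0],[0,0,0.035,0],[0,0,0.035,0],[0,0,0.035,0],[0,0,0.03,0]]]' >/dev/null
python3 -m handwheel '[[[0,0,0.015,0],[0,0,0.01,0],[0,0,0.002,0],[0,0,0,0],[0,0,0,0]]]'
python3 -m handwheel '[[[0,0,0,0],[0,0,0,0],[0,0,0,0]]]'
python3 -c "
from h import *
go(.629,-.216,.0573)"
```

```text
time_s: 30.17
position: [0.6298, -0.2171, 0.0649]
tool_rot: [[-0.997, 0.079, 0.002], [0.079, 0.997, -0.001], [-0.002, -0.001, -1.0]]
ft_force: [0.2, 0.5, -2.3]
grip_width: 0.0501
time_s: 30.42
position: [0.6294, -0.2172, 0.0642]
tool_rot: [[-0.997, 0.08, 0.001], [0.08, 0.997, -0.001], [-0.001, -0.001, -1.0]]
ft_force: [0.2, 0.7, -2.5]
grip_width: 0.0499
t 30.4167 pos [ 0.6294 -0.2172  0.0642] yaw 85.4 q6 -115 w 0.0499 | roll 0.0 dx 0.0005 dy 0.0012 dz 0.0069
```

```bash

python3 -m handwheel '[[[0,0.001,0.003,0],[0,0,0.002,0],[0,0,0.001,0],[0,0,0,0],[0,0,0,0]]]'
python3 -m handwheel '[[[0,0,0.001,0],[0,0,0,0],[0,0,0,0]]]'
```

```text
time_s: 30.83
position: [0.6292, -0.216, 0.0574]
tool_rot: [[-0.997, 0.08, -0.0], [0.08, 0.997, 0.0], [0.0, 0.0, -1.0]]
ft_force: [-1.6, 1.1, 1.1]
grip_width: 0.0502
time_s: 31.08
position: [0.6292, -0.216, 0.0574]
tool_rot: [[-0.997, 0.08, 0.0], [0.08, 0.997, -0.0], [-0.0, -0.0, -1.0]]
ft_force: [-4.5, 2.3, 8.0]
grip_width: 0.0507
```

Contact. Release, rise, back off, and check with all cameras.

```bash

python3 -m handwheel '[[[0,0,-0.001,0],[0,0,0,0],[0,0,0,0],[0,0,0,0],[0,0,0,0]]]' 100
python3 -m handwheel '[[[0,0,-0.01,0],[0,0,-0.03,0],[0,0,-0.04,0],[0,0,-0.04,0],[0,0,-0.04,0]]]' >/dev/null
python3 -m handwheel '[[[0,0,-0.03,0],[0,0.04,0,0],[0,0.04,0,0],[0,0.04,0,0],[0,0.04,0,0]]]' >/dev/null
python3 -m handwheel '[[[0,0.04,0,0],[0,0.04,0,0],[0,0,0,0],[0,0,0,0],[0,0,0,0]]]' 
python3 - <<'E'
from h import *
for n in ["top","side"]:
    im,d=env.get_image(n); M=masks(im)
    if n=="side": cv2.imwrite("pics/end.png",cv2.resize(im[220:400,200:440,::-1],None,fx=3,fy=3))
    else: cv2.imwrite("pics/endtop.png",cv2.resize(im[110:290,260:440,::-1],None,fx=3,fy=3))
    S=dict(top=dict(blue=(386,247),green=(394,247),yellow=(405,170),funnel=(306,149)),side=dict(blue=(266,341),green=(265,324),yellow=(352,300),funnel=(348,252)))[n]
    for k,s in S.items():
        c=blob(M["red" if k=="funnel" else k],s,15)
        if c is not None: print(n,k,c.mean(0).round(1),cv2.contourArea(c),*fit(n,c,dict(blue=.058,green=.118,yellow=.103,funnel=0)[k]))
E
```

```text
time_s: 31.5
position: [0.6292, -0.2162, 0.0572]
tool_rot: [[-0.997, 0.08, -0.0], [0.08, 0.997, 0.0], [0.0, -0.0, -1.0]]
ft_force: [-0.8, -0.4, -0.0]
grip_width: 0.0852
time_s: 32.75
position: [0.6483, 0.0229, 0.2478]
tool_rot: [[-0.997, 0.079, 0.001], [0.079, 0.997, -0.0], [-0.001, -0.0, -1.0]]
ft_force: [0.2, 0.3, -0.2]
grip_width: 0.0854
top blue [391.6 249.5] 193.0 [ 0.4374 -0.1984  0.0858] [ 0.4378 -0.1981] [0.0571 0.0714] 89.6
top green [402.2 246.7] 386.5 [ 0.437  -0.1986  0.0539] [ 0.4366 -0.1995] [0.0502 0.0507] 45.4
top yellow [405.7 165.8] 100.5 [ 0.6286 -0.2145  0.0297] [ 0.6287 -0.2138] [0.026  0.0269] 89.3
top funnel [307.  136.6] 23.0 [0.7221 0.0119 0.063 ] [0.7242 0.0116] [0.0628 0.0077] 81.2
side blue [265.  341.6] 229.5 [ 0.4387 -0.2047  0.0861] [ 0.4393 -0.2052] [0.0552 0.0702] 85.2
side green [264.7 323.8] 413.5 [ 0.4387 -0.2045  0.0504] [ 0.4388 -0.205 ] [0.0485 0.0477] 79.1
side yellow [358.3 317.2] 109.0 [ 0.6296 -0.2181  0.0279] [ 0.6294 -0.2184] [0.0262 0.0245] 72.5
side funnel [378.1 334.1] 409.0 [ 0.6954 -0.2127  0.1061] [ 0.6925 -0.2127] [0.1043 0.031 ] 85.3
```

View pics/end.png

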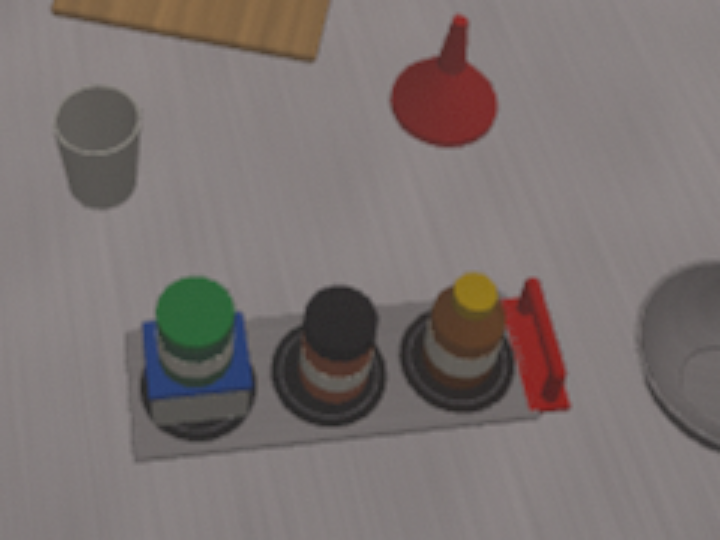

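View pics/endtop.png

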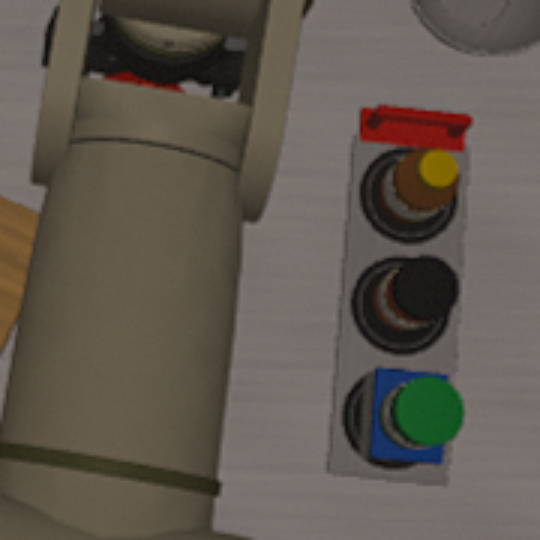

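The side view shows the bottle, the jar and the tub with its tin all standing upright on their pads. The funnel at (445,85) and beaker at (98,145) are undisturbed. The arm is clear of everything in the top view, so I'm handing in.

```bash
python3 -c "
from rig import env
print(env.close_job())"
```

```text
the job is handed in; nothing more can be done
None
```

All four seasonings are on the caddy as asked, and I handed the job in at about 33 s of the 112 s. I placed the tub on the end pad first, then the tin on its lid, the jar on the middle pad and the bottle on the pad by the red handle. Each was lowered until the wrist felt contact, then released.

**Last checks, top and side cameras:**

| Item | Measured distance | From |
|---|---|---|
| Tub | about 3–4 mm | end pad centre |
| Tin | about 1–3 mm | middle of the tub's lid |
| Bottle cap | about 2–3 mm | handle pad centre |

- **Jar:** I have no numeric camera fix after release, because its black cap merged with the black pad in the colour mask. The gripper let go of it about 1 mm from the pad centre, and the pictures show it upright and centred.
- **Camera agreement:** the top and side views differed by up to about 6 mm (top to side, in y) on the same object. All readings still lie well inside the 15 mm tolerance.
- **Funnel and beaker:** the final side view shows both standing where they were. I judged this by eye; the final funnel measurement failed because the arm hid the funnel in the top view and the red handle was picked up instead in the side view. I did not measure the beaker again.
- **Forces:** the highest wrist force in the printed readings was about 12 N.

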